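Feel out the clear bore and seat the new valve cartridge

TASK

In two of the brake valve block's three bores an old plug is still stuck at the bottom, so a new cartridge would stand proud there. Feel gently in the bores with the feeler rod until it touches the bottom of the clear one, put the rod back upright in its stand, and press the new valve cartridge fully home in that clear bore, flange flat on the block. Push no harder than needed and leave the other things on the bench where they are.

Things in the scene. Friction and masses are not known exactly. Their poses are not given: they have to be found in the camera images.
- block: plain aluminium block fixed to the bench, 70 (x) by 160 (y) by 64 (z) mm; origin at the centre of its underside, z up. Three upright round bores, 21 mm across with a 2 mm chamfer, in a row along its y, 48 mm apart. The clear bore, which varies, is 46 mm deep from the top face; in the other two a stuck flat plug, not removable, fills the bore up to 30 mm below the top face
- block_hole0 (a point): centre of the mouth of the bore at the block's +y end, level with the block's top face; z up
- block_hole1 (a point): centre of the mouth of the middle bore, level with the block's top face; z up. In every bore two small sprung rubber nubs, on the block's +x and -x sides 12 mm down, reach in to 8.8 mm from the axis: the rod passes freely between them, the cartridge's shank is gripped by them
- block_hole2 (a point): centre of the mouth of the bore at the block's -y end, level with the block's top face; z up
- rod: feeler rod, 150 mm long, 0.1 kg, upright in its stand: round-nosed steel shaft 10 mm across from 0 to 60 mm, collar 26 mm across from 60 to 66 mm, grey round grip 18 mm across from 66 to 150 mm. Origin at the tip of the nose, z along the rod to the grip. Take it by the grip. It and the stuck plugs bear light pushes of a few N, not more than 30 N
- rod_stand_hole0 (a point): centre of the mouth of the rod stand's hole, on its top face 70 mm above the bench. The stand is a fixed black block, 60 by 60 by 70 mm, hole 14 mm across and 66 mm deep with a 2 mm chamfer; the rod hangs in it on its collar, its tip 60 mm below this point
- cartridge: new cartridge, 0.12 kg, in its holder: steel shank 20 mm across from 0 to 42 mm (first 5 mm tapered from 15), flange 32 across from 42 to 48, black round barrel 26 across from 48 to 92. Origin at the shank's end, z to the barrel. Home, its flange lies on the block's top face. Held by the nubs it does not drop in: push it all the way, about 5 to 15 N, never over 40; on a plug it stops 12 mm proud
- holder_hole0 (a point): centre of the mouth of the cartridge holder's hole, on its top face 52 mm above the bench. The holder is a fixed grey block, 70 by 70 by 52 mm, with a loose hole 24 mm across, in which the cartridge starts, hanging on its flange.
- spray_can: tall blue spray can, 60 mm across, 190 mm high, standing; origin at the centre of its underside. Leave it alone.
- fluid_jar: low white jar, 72 mm across, 85 mm high, standing; origin at the centre of its underside. Leave it alone.
- old_cartridge: old, short valve cartridge standing on the bench, 30 mm across and only 42 mm high, no flange; not the one to fit; origin at the centre of its underside. Leave it alone.
- screwdriver: screwdriver lying on the bench. Leave it alone.
- wrench: wrench lying on the bench, about 0.2 m long. Leave it alone.
There are look-alikes about, which are no part of the job. What is shaped like the rod but blue or pink is not meant.

How it is judged:
On the way, in this order (a step that is already met when the one before it is completed fails the run):
1. the rod's tip touches the bottom of the clear bore (46 mm deep) (((horizontal distance between rod and block_hole0 below 0.008 m and z of rod in the frame of block_hole0 below -0.041 m and contact force between rod_c0 and anything else above 0.3 N) or (horizontal distance between rod and block_hole1 below 0.008 m and z of rod in the frame of block_hole1 below -0.041 m and contact force between rod_c0 and anything else above 0.3 N) or (horizontal distance between rod and block_hole2 below 0.008 m and z of rod in the frame of block_hole2 below -0.041 m and contact force between rod_c0 and anything else above 0.3 N))), for 0.05 s.
2. the new cartridge is fully home in the clear bore (((horizontal distance between cartridge and block_hole0 below 0.003 m and z of cartridge in the frame of block_hole0 below -0.04 m) or (horizontal distance between cartridge and block_hole1 below 0.003 m and z of cartridge in the frame of block_hole1 below -0.04 m) or (horizontal distance between cartridge and block_hole2 below 0.003 m and z of cartridge in the frame of block_hole2 below -0.04 m))), for 0.1 s.
At the end, for the whole second after the job is handed in: cartridge fully home in the clear bore (flange within 2 mm of the block, end within 3 mm of the axis, tilt under 0.06 rad); rod hanging in its stand (collar within 4 mm of the top, tip within 6 mm of the axis, tilt under 0.1 rad); both released and at rest (((horizontal distance between cartridge and block_hole0 below 0.003 m and z of cartridge in the frame of block_hole0 below -0.04 m) or (horizontal distance between cartridge and block_hole1 below 0.003 m and z of cartridge in the frame of block_hole1 below -0.04 m) or (horizontal distance between cartridge and block_hole2 below 0.003 m and z of cartridge in the frame of block_hole2 below -0.04 m)) and angle between cartridge's own z axis and vertical below 0.06 rad and linear speed of each of cartridge, rod below 0.03 m/s and horizontal distance between rod and rod_stand_hole0 below 0.006 m and z of rod in the frame of rod_stand_hole0 below -0.056 m and angle between rod's own z axis and vertical below 0.1 rad); the robot touches nothing.
It fails at once if the rod's shaft is pressed with more than 30 N against anything (contact force between rod_c0 and anything else above 30 N).
It fails at once if the cartridge is pressed down with more than 40 N, by its flange or its end (contact force between any of cartridge_c1, cartridge_c2 and anything else above 40 N).
It fails at once if another thing on the bench is moved by more than 30 mm (distance of any of spray_can, fluid_jar, old_cartridge, screwdriver, wrench from where it was at the start of the episode above 0.03 m).
It also fails if it takes over 72 s, if anything falls off the work surface, if the arm or the gripper's body presses on something with over 40 N, if the wrist force passes 120 N, or if a joint passes its speed limit or range.

ROBOT

A 6-joint arm with a two-finger parallel gripper is mounted at the origin on the work surface. World frame = base frame: x ahead of the robot, y to its left, z up, the work surface at z = 0. Lengths are in m, angles in rad, forces in N, time in s.
With the tool pointing down it reaches from about 0.3 to 0.875 m from the base axis. Payload 6.4 kg.
Tool frame: the origin (TCP) lies at the very end of the fingers, on their centre line; the grasp point (between the pads) lies 19 mm behind it (ctrl.hold_point_z is the distance from the TCP to the grasp point, in m); y points along the fingers, x is the direction in which the jaws open and shut, and the axes are right-handed (so a half turn about y gives the same grasp; the last joint's range is limited). The gripper opens to 85 mm and grips with 20 to 120 N. Pads are 22 mm wide; open, the fingers measure 114 mm over their backs; the gripper's body (76 mm by 85 mm) begins 54 mm behind the grasp point. The pads swing forward as they close: fully open they stand 13 mm farther back than shut.
Start: joints at [-1.356, 0.181, 1.607, -0, 1.354, -0.206], TCP at [0.235, -0.525, 0.191] pointing down, gripper open.
Joint ranges: [-2.99, 2.99], [-0.89, 2.07], [0.3, 2.58], [-1.14, 4.28], [0, 2.63], [-3.12, 3.12]. Speed limits (rad/s): [2.57, 2.57, 3.01, 3.14, 3.14, 3.14].

INTERFACE

Orientations are given as a unit quaternion [w, x, y, z].
In Python, from bench import ctrl, imaging gives the robot as it stands.
- The arm moves only by the shell command python3 -m jog 'ROWS'. ROWS is JSON, a list of rows, each a list of 3 entries, a list of its own where there are three numbers: the shift along the tool's x, y, z in cm, then the turn, a rotation vector about the tool's x, y, z in rad, then the finger opening in cm, from 0 to 8.54. A call has 1 to 12 rows; each row shifts and turns the pose as measured when the row begins, along the tool's axes as they then stand; what a row does not reach is not made up. A row lasts 1/12 s, in which the tool goes at most 41.7 mm and 7.16 degrees, less where a joint would pass 70% of its speed; a pose out of reach is approached as far as the arm can. A call is refused whole if a number of a shift passes 4.17 or a number of a turn 0.125, either way. A call with a gripper value outside its range is refused whole. The fingers move at their own pace and stop on an object; the grip force is fixed at half the most. Time passes only in rows, so rows that do not move let the fingers close. It gives the time, the measured TCP pose, the force and the opening at its end, in the units of the state.
- ctrl.get_obs(): the state, without advancing time (a new reading comes with each control period).
- imaging.camera(name): name is "scene" or "top" or "wrist"; returns a dict with "frame" (384x512x3 uint8, red, green, blue), "depth" (384x512 float32, m along the optical axis (not along the pixel's ray), 0 where there is no reading), "K" (3x3 intrinsics, pixels), "R" (3x3) and "t" (3): a world point X has camera coordinates R X + t. Camera axes: x right, y down, z forward; pixel columns grow to the right and rows downward; lengths in m; the calibration is good to about 2 mm. A picture is of the moment at which its call begins.
- ctrl.hand_in(): hands the job in, once; it reports no verdict.
The state is a dict: "time_s": time; "q": joint angles; "dq": joint speeds; "joint_efforts": joint torques, N m; "eef_pos": TCP position; "eef_rot": TCP orientation; "wrist_force": force on the tool from outside, world axes, zero at the start; "torque": the same for the moment, N m; "opening": opening from 0.0 (shut) to 1.0 (fully open).
Only numpy, scipy, OpenCV 4.12 (cv2) and the standard library are available. Lean on these libraries where they do the work, as an engineer would, in place of code of your own. Each camera call takes 0.05 s, during which the arm holds its last target. There are 200 camera calls.

## Working session

There is one attempt and no reset: what is moved stays moved. The work goes in short steps, Python scripts to look and compute and a shell command to move; the robot and the scene stay as the last step left them, time stands still between calls to the robot, and variables do not carry over. Pictures are saved under pics/ and viewed, about 8 in all and at most 12, crops included, and the job is handed in when it is done.

```bash
ls; mkdir -p pics; cat > h.py <<'E'
import numpy as np, cv2
from bench import ctrl, imaging
def cloud(c):
    d=c["depth"]; v,u=np.indices(d.shape); K=c["K"]
    p=np.stack([(u-K[0,2])/K[0,0]*d,(v-K[1,2])/K[1,1]*d,d],-1)
    w=(p-c["t"])@c["R"]; w[d==0]=np.nan
    return w
def save(c,n): cv2.imwrite(f"pics/{n}.png",c["frame"][:,:,::-1])
E
python3 - <<'E'
from h import *
import pickle
for n in("top","scene"):
    c=imaging.camera(n); save(c,n+"0"); pickle.dump(c,open(n+"0.pkl","wb")); print(n,c["K"][0,0],-c["R"].T@c["t"])
print(ctrl.get_obs())
E
```

```text
pics
top 351.17000554232095 [0.39973196 0.02108419 1.03912342]
scene 486.45314953467016 [1.37631643 0.38178295 0.97697263]
{'time_s': 0.1, 'q': array([-1.35629984e+00,  1.81505217e-01,  1.60788483e+00,  4.38296584e-06,
        1.35382025e+00, -2.06289084e-01]), 'dq': array([-2.24663989e-04, -1.98605953e-03, -2.16634564e-03,  4.40908254e-04,
        8.02772347e-06,  4.88061172e-04]), 'joint_efforts': array([ 2.55960404e-03, -4.45876873e+01, -3.52236450e+01,  9.29452824e-06,
        4.13298549e-03,  3.59505918e-06]), 'eef_pos': array([ 0.23477667, -0.52427551,  0.19056387]), 'eef_rot': array([ 0.59379995, -0.5929923 ,  0.38495762, -0.38414761]), 'wrist_force': array([-0.41470764, -0.40239669,  0.38644349]), 'torque': array([ 0.02815148, -0.02055591, -0.04538182]), 'opening': 0.9999658862121393}
```

View pics/top0.png

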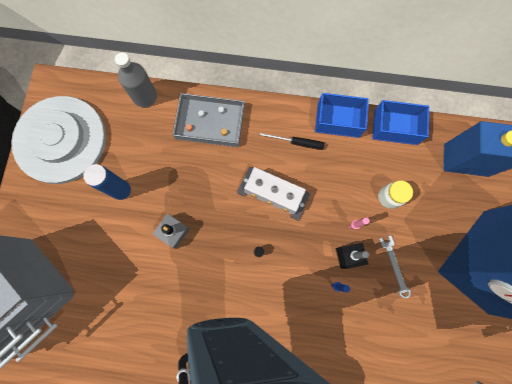

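View pics/scene0.png

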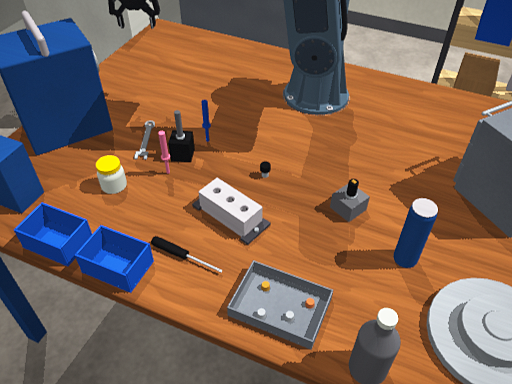

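The top view shows the block at (275,192) with its bores in a row, the rod stand at (352,255) with the grey grip at (362,255), the holder and cartridge at (171,231), the pink and blue look-alikes at (360,223) and (341,287), the wrench at (397,265), the jar at (397,194) and the spray can at (108,182). The scene view agrees.

```bash
python3 - <<'E'
from h import *
import pickle
C={n:pickle.load(open(n+"0.pkl","rb")) for n in("top","scene")}
W={n:cloud(c) for n,c in C.items()}
c,w=C["top"],W["top"]
def reg(n,u0,u1,v0,v1,z0,z1):
    p=W[n][v0:v1,u0:u1].reshape(-1,3); return p[(p[:,2]>z0)&(p[:,2]<z1)]
def rect(n,p):
    r=cv2.minAreaRect(p[:,:2].astype(np.float32)); print(n,len(p),"c",np.round(r[0],4),"size",np.round(r[1],4),"ang",round(r[2],2),"zmed",np.round(np.median(p[:,2]),4))
rect("bench",reg("top",200,240,250,300,-.02,.02))
rect("block top",reg("top",230,320,155,230,.055,.075))
rect("stand top",reg("top",330,385,235,275,.064,.076))
rect("holder top",reg("top",145,195,205,255,.046,.056))
rect("barrel top",reg("top",150,195,210,250,.085,.11))
rect("grip top",reg("top",340,380,240,270,.14,.18))
rect("pink",reg("top",345,375,205,240,.03,.2));rect("blue",reg("top",325,355,275,300,.03,.2))
rect("oldc",reg("top",248,270,240,262,.03,.06))
# scene equivalents
s=W["scene"].reshape(-1,3)
def box(n,x,y,r,z0,z1):
    p=s[(abs(s[:,0]-x)<r)&(abs(s[:,1]-y)<r)&(s[:,2]>z0)&(s[:,2]<z1)]
    if len(p)>3: rect("scene "+n,p)
for n,a in dict(block=(230,320,155,230,.055,.075),stand=(330,385,235,275,.064,.076),holder=(145,195,205,255,.046,.056),barrel=(150,195,210,250,.085,.11),grip=(340,380,240,270,.14,.18)).items():
    p=reg("top",*a); m=(p[:,:2].max(0)+p[:,:2].min(0))/2; box(n,*m,.1 if n=="block" else .05,*a[4:])
# bores: dark in block top plane; back-project at z=.064
K=c["K"]
for n,f in(("top",(235,315,160,222)),("scene",(195,270,170,240))):
    c=C[n]; g=cv2.cvtColor(c["frame"],cv2.COLOR_RGB2GRAY); K=c["K"]; u0,u1,v0,v1=f
    h=W[n][v0:v1,u0:u1,2]; m=((g[v0:v1,u0:u1]<130)).astype(np.uint8)
    N,l,st,ce=cv2.connectedComponentsWithStats(m)
    for i in range(1,N):
        if 15<st[i,4]<200:
            u,v=ce[i]+[u0,v0]; d=c["R"].T@np.array([(u-K[0,2])/K[0,0],(v-K[1,2])/K[1,1],1]); o=-c["R"].T@c["t"]
            print(n,"bore",st[i],np.round((u,v),1),np.round(o+d*(.064-o[2])/d[2],4))
from scipy.spatial.transform import Rotation as R
q=ctrl.get_obs()["eef_rot"]; print(R.from_quat(q,scalar_first=True).as_matrix().round(3))
big=cv2.resize(C["top"]["frame"][145:300,140:410],None,fx=2.9,fy=2.9,interpolation=2)
cv2.imwrite("pics/crop.png",big[:,:,::-1])
E
```

```text
bench 1991 c [0.3619 0.1007] size [0.1385 0.1143] ang 7.81 zmed 0.0003
block top 1279 c [ 0.6184 -0.0238] size [0.1601 0.0719] ang 72.57 zmed 0.0641
stand top 395 c [ 0.4619 -0.2606] size [0.0599 0.0616] ang 18.59 zmed 0.0706
holder top 504 c [0.4644 0.2543] size [0.0713 0.07  ] ang 64.07 zmed 0.052
barrel top 84 c [0.4643 0.253 ] size [0.0238 0.0234] ang 9.75 zmed 0.1022
grip top 57 c [ 0.4618 -0.2597] size [0.0159 0.0161] ang 66.54 zmed 0.1596
pink 136 c [ 0.548  -0.2576] size [0.023 0.021] ang 10.4 zmed 0.1147
blue 127 c [ 0.3735 -0.2215] size [0.0236 0.0203] ang 8.95 zmed 0.1164
oldc 86 c [ 0.4391 -0.0012] size [0.025  0.0281] ang 7.57 zmed 0.0421
scene block 1283 c [ 0.6202 -0.0213] size [0.1631 0.0737] ang 73.26 zmed 0.0626
scene stand 260 c [ 0.4629 -0.2572] size [0.0682 0.0608] ang 18.95 zmed 0.0685
scene holder 411 c [0.4656 0.2573] size [0.073  0.0762] ang 64.3 zmed 0.0507
scene barrel 93 c [0.4677 0.2576] size [0.0242 0.0287] ang 82.89 zmed 0.0992
scene grip 54 c [ 0.4658 -0.2558] size [0.0189 0.0174] ang 37.23 zmed 0.1534
top bore [69 10 11  4 26] [309.1 171.3] [ 0.6828 -0.1176  0.064 ]
top bore [21 19  6  6 25] [258.8 181.3] [0.6345 0.022  0.064 ]
scene bore [20 19  5  4 19] [216.9 190.4] [ 0.6067 -0.0648  0.064 ]
scene bore [33 27  6  5 25] [230.3 199.1] [ 0.62   -0.0194  0.064 ]
scene bore [46 36  7  5 26] [244.1 208.3] [0.6341 0.0264 0.064 ]
[[ 0.408 -0.     0.913]
 [-0.913  0.002  0.408]
 [-0.002 -1.     0.   ]]
```

View pics/crop.png

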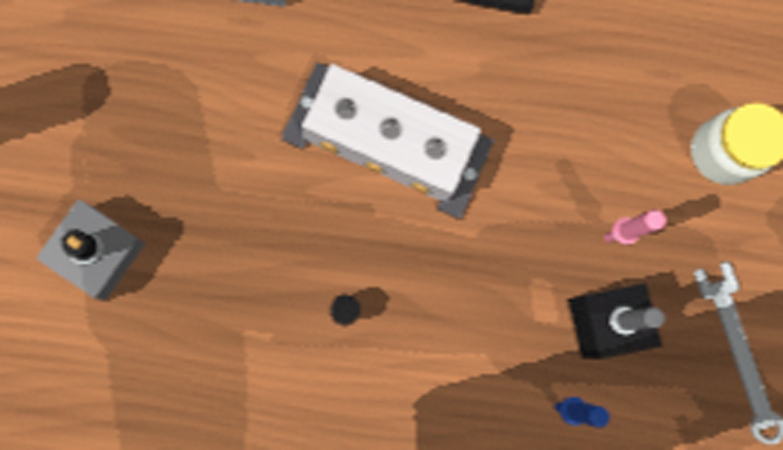

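```bash
cat >> h.py <<'E'
from scipy.spatial.transform import Rotation as R
def to(*g):
    "shift in cm in tool axes to bring TCP to world g; also the turn that sets the fingers vertical"
    o=ctrl.get_obs(); M=R.from_quat(o["eef_rot"],scalar_first=True).as_matrix()
    tilt=M.T@np.cross(M[:,1],[0,0,-1.])
    print("t",round(o["time_s"],2),"pos",o["eef_pos"].round(4),"cm",((np.array(g)-o["eef_pos"])@M*100).round(2),"tilt",tilt.round(4),"F",o["wrist_force"].round(2),"open",round(o["opening"]*8.54,2))
E
python3 -m jog '[[[-1.25,0,2.63],[0,0,0],8.5],[[-1.25,0,2.63],[0,0,0],8.5],[[-1.25,0,2.63],[0,0,0],8.5],[[-1.25,0,2.63],[0,0,0],8.5],[[-1.25,0,2.63],[0,0,0],8.5],[[-1.25,0,2.63],[0,0,0],8.5],[[-1.25,0,2.63],[0,0,0],8.5],[[-1.25,0,2.63],[0,0,0],8.5],[[-1.25,0,2.63],[0,0,0],8.5],[[-1.25,0,2.63],[0,0,0],8.5],[[-1.25,0,2.63],[0,0,0],8.5],[[0,0,0],[0,0,0],8.5]]'
python3 - <<'E'
from h import *
to(.4625,-.259,.19)
c=imaging.camera("wrist"); save(c,"w1"); M=R.from_quat(ctrl.get_obs()["eef_rot"],scalar_first=True).as_matrix()
print("cam in tool",((-c["R"].T@c["t"])-ctrl.get_obs()["eef_pos"])@M, "axis",(c["R"][2]@M).round(3))
E
```

```text
time_s: 1.1
eef_pos: [0.4479, -0.2683, 0.1853]
eef_rot: [0.594, -0.59, 0.39, -0.383]
wrist_force: [0.1, -0.2, -0.4]
opening: 0.995
t 1.1 pos [ 0.4479 -0.2683  0.1853] cm [-0.27 -0.46  1.71] tilt [ 0.0006 -0.     -0.0111] F [ 0.07 -0.18 -0.42] open 8.5
cam in tool [-0.00218489 -0.18256989  0.07270017] axis [ 0.    0.96 -0.28]
```

View pics/w1.png

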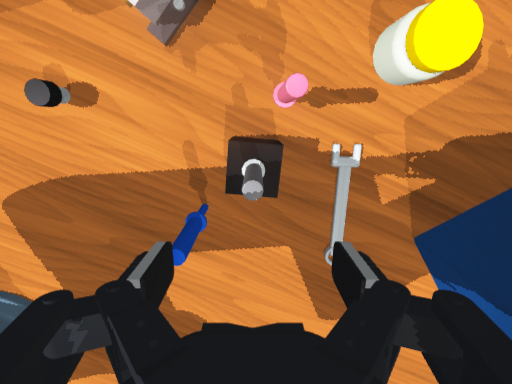

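```bash
python3 -m jog '[[[-0.1,-0.2,0.6],[0,0,0.011],8.5],[[-0.1,-0.2,0.6],[0,0,0],8.5],[[0,0,0.3],[0,0,0],8.5],[[0,0,0],[0,0,0],8.5]]' | head -2
python3 - <<'E'
from h import *
to(.4625,-.259,.19)
c=imaging.camera("wrist"); w=cloud(c); o=ctrl.get_obs(); M=R.from_quat(o["eef_rot"],scalar_first=True).as_matrix()
q=w.reshape(-1,3); k=(q[:,2]>.15)&(q[:,2]<.165)&(np.hypot(q[:,0]-.4625,q[:,1]+.259)<.025)
p=q[k]; print("grip top",len(p),cv2.minEnclosingCircle(p[:,:2].astype(np.float32)),np.median(p[:,2]))
k=(q[:,2]>.067)&(q[:,2]<.073)&(np.hypot(q[:,0]-.4625,q[:,1]+.259)<.05); print("stand",cv2.minAreaRect(q[k][:,:2].astype(np.float32)))
# fingertip symmetry in tool frame
T=(q-o["eef_pos"])@M; 
k=(abs(T[:,1])<.03)&(abs(T[:,2])<.02)&(abs(T[:,0])<.065)&(T[:,1]>-.03)&(T[:,1]<.015)&(abs(T[:,0])>.03)
for s in(-1,1):
    a=T[k&(s*T[:,0]>0)]; print(s,len(a),a.min(0) if len(a) else 0,a.max(0) if len(a) else 0)
E
```

```text
time_s: 1.48
eef_pos: [0.4593, -0.2628, 0.1889]
t 1.48 pos [ 0.4593 -0.2628  0.1889] cm [-0.23 -0.11  0.44] tilt [ 0.0035 -0.     -0.0237] F [-0.4  -0.72 -0.37] open 8.52
grip top 388 ((0.4620734751224518, -0.26043474674224854), 0.009036802686750889) 0.1594669807563563
stand ((0.4619863033294678, -0.26049554347991943), (0.0601668655872345, 0.06022842600941658), 18.977581024169922)
-1 0 0 0
1 0 0 0
```

```bash
python3 -m jog '[[[-0.14,0,0.34],[0.003,0,-0.024],8.5],[[0,0,0],[0,0,0],8.5],[[0,1.2,0],[0,0,0],8.5],[[0,1.2,0],[0,0,0],8.5],[[0,1.2,0],[0,0,0],8.5],[[0,1.2,0],[0,0,0],8.5],[[0,1.2,0],[0,0,0],8.5],[[0,0.6,0],[0,0,0],8.5],[[0,0,0],[0,0,0],8.5]]' | head -1
python3 -c 'from h import *;to(.462,-.2602,.116)'
```

```text
time_s: 2.28
t 2.28 pos [ 0.46   -0.2625  0.1191] cm [-0.13  0.31  0.28] tilt [ 0.0004 -0.      0.0055] F [-0.14  1.01  0.6 ] open 8.5
```

```bash
python3 -m jog '[[[-0.16,0.3,0.3],[0,0,0.005],5],[[-0.08,0.1,0.15],[0,0,0],2.8],[[0,0,0],[0,0,0],2.8],[[0,0,0],[0,0,0],2.8],[[0,0,0],[0,0,0],2.8]]' | head -1
python3 -c '
from h import *
to(.462,-.2602,.116)
c=imaging.camera("wrist");save(c,"w2");f=c["frame"][180:384,120:400];cv2.imwrite("pics/w2c.png",cv2.resize(f,None,fx=2.5,fy=2.5)[:,:,::-1])'
```

```text
time_s: 2.7
t 2.7 pos [ 0.464  -0.2586  0.1159] cm [ 0.06 -0.01 -0.25] tilt [-0.0002 -0.      0.0014] F [ 0.05 -0.29  0.3 ] open 2.83
```

View pics/w2c.png

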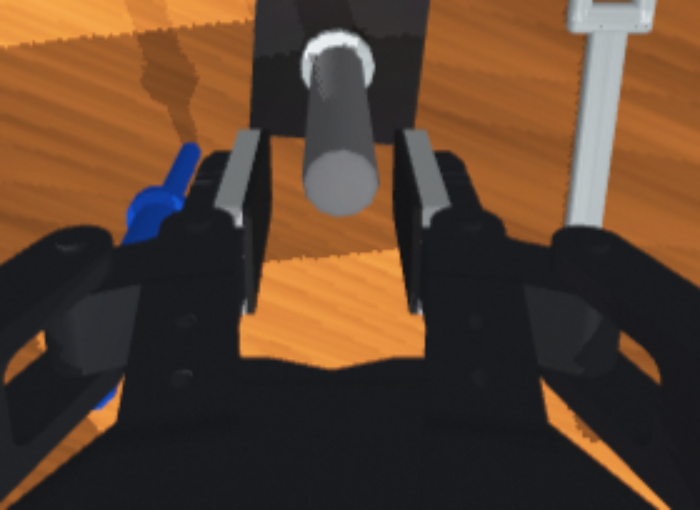

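The rod stands about 1.7 mm right of the pads' centre (crop: pads 268 and 395, rod 340). I'll shift over and close in steps.

```bash
python3 -m jog '[[[0.17,0,-0.15],[0,0,0],2.4],[[0,0,0],[0,0,0],2.2],[[0,0,0],[0,0,0],2.1],[[0,0,0],[0,0,0],2.1]]' | head -1
python3 -c '
from h import *
to(.462,-.2602,.116)
c=imaging.camera("wrist");g=cv2.cvtColor(c["frame"],cv2.COLOR_RGB2GRAY)
for v in (245,252,258,264):print(v,g[v,200:310:1].tolist())'
```

```text
time_s: 3.08
t 3.08 pos [ 0.4639 -0.2617  0.1171] cm [-0.21  0.11 -0.11] tilt [-0.0011 -0.      0.0036] F [ 0.09 -0.21 -0.27] open 2.1
245 [115, 117, 115, 114, 113, 111, 104, 33, 28, 27, 27, 27, 27, 28, 27, 28, 27, 37, 91, 116, 116, 117, 117, 116, 117, 117, 117, 111, 56, 24, 24, 25, 25, 27, 47, 111, 91, 71, 97, 113, 118, 119, 121, 121, 122, 123, 124, 124, 126, 126, 126, 126, 128, 128, 128, 129, 128, 129, 128, 128, 130, 130, 129, 126, 119, 92, 88, 103, 104, 103, 99, 26, 21, 22, 23, 24, 31, 74, 116, 117, 117, 115, 116, 117, 117, 116, 112, 81, 27, 28, 28, 27, 28, 27, 29, 27, 27, 29, 55, 114, 113, 113, 112, 112, 112, 113, 113, 112, 111, 111]
252 [113, 113, 112, 109, 92, 54, 52, 35, 35, 35, 35, 35, 35, 35, 36, 44, 89, 117, 117, 116, 117, 117, 116, 117, 116, 116, 109, 29, 23, 23, 25, 27, 26, 26, 46, 119, 118, 102, 112, 118, 120, 121, 123, 122, 123, 124, 124, 125, 127, 126, 126, 128, 128, 129, 128, 128, 128, 128, 128, 130, 131, 132, 131, 131, 126, 119, 98, 108, 107, 106, 99, 21, 21, 20, 21, 22, 24, 24, 47, 116, 116, 116, 115, 116, 117, 116, 116, 116, 112, 70, 36, 35, 36, 36, 36, 36, 36, 35,
[... 356 characters left out ...]
14, 105, 108, 107, 108, 110, 112, 106, 20, 21, 20, 22, 21, 22, 24, 23, 43, 117, 116, 116, 116, 116, 115, 115, 116, 116, 116, 111, 57, 28, 28, 28, 27, 28, 28, 27, 28, 28, 28, 32, 67, 99, 107, 112, 112, 113, 112]
264 [38, 26, 27, 27, 27, 27, 27, 27, 28, 27, 27, 28, 27, 27, 27, 26, 27, 27, 39, 64, 94, 142, 142, 142, 135, 73, 44, 45, 44, 25, 26, 26, 26, 27, 43, 108, 107, 106, 105, 105, 106, 111, 110, 108, 108, 109, 109, 110, 109, 108, 110, 108, 108, 106, 105, 103, 103, 106, 112, 114, 115, 116, 120, 120, 122, 123, 121, 119, 117, 114, 105, 21, 20, 21, 20, 20, 22, 33, 32, 36, 71, 142, 143, 142, 138, 97, 45, 26, 28, 27, 28, 27, 27, 28, 26, 28, 28, 27, 28, 26, 28, 28, 28, 27, 27, 35, 50, 69, 89, 100]
```

```bash
python3 -m jog '[[[-0.06,0,0],[0,0,0],2.0],[[0,0,0],[0,0,0],1.9],[[0,0,0],[0,0,0],1.85]]'
python3 -m jog '[[[0,0,0],[0,0,0],1.7],[[0,0,0],[0,0,0],1.5],[[0,0,0],[0,0,0],1],[[0,0,0],[0,0,0],0]]'
python3 -c '
from h import *
to(.462,-.2602,.116)'
```

```text
time_s: 3.38
eef_pos: [0.4636, -0.2611, 0.1172]
eef_rot: [-0.59, 0.591, -0.387, 0.39]
wrist_force: [0.4, -0.5, 0.2]
opening: 0.213
time_s: 3.72
eef_pos: [0.4637, -0.2612, 0.1175]
eef_rot: [-0.59, 0.591, -0.387, 0.39]
wrist_force: [-0.5, 0.4, 0.6]
opening: 0.146
t 3.72 pos [ 0.4637 -0.2612  0.1175] cm [-0.16  0.15 -0.12] tilt [-0.0013 -0.      0.004 ] F [-0.49  0.37  0.6 ] open 1.25
```

```bash
python3 -m jog '[[[0,0,0],[0,0,0],0],[[0,0,0],[0,0,0],0]]'|tail -1
python3 -c '
from h import *
c=imaging.camera("wrist");f=c["frame"][180:384,120:400];cv2.imwrite("pics/w3c.png",cv2.resize(f,None,fx=2.5,fy=2.5)[:,:,::-1])'
```

```text
opening: 0.148
```

View pics/w3c.png

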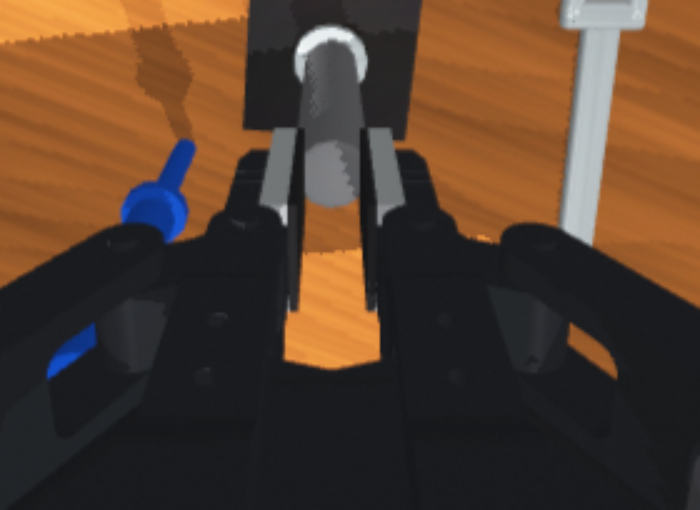

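Rod gripped, central between the pads (crop: 298 and 365, rod 331). Lifting it now and carrying it to the nearest end bore.

```bash
python3 -m jog '[[[0,-0.5,0],[0,0,0],0],[[0,-1.2,0],[0,0,0],0],[[0,-1.6,0],[0,0,0],0],[[0,-1.6,0],[0,0,0],0],[[0,-1.6,0],[0,0,0],0],[[0,-1.6,0],[0,0,0],0],[[0,-1.5,0],[0,0,0],0],[[0,0,0],[0,0,0],0]]'
python3 -c '
from h import *
to(.6066,-.0709,.205)'
```

```text
time_s: 4.6
eef_pos: [0.4625, -0.2602, 0.2211]
eef_rot: [-0.59, 0.591, -0.388, 0.389]
wrist_force: [0.0, -0.6, 0.1]
opening: 0.146
t 4.6 pos [ 0.4625 -0.2602  0.2211] cm [-11.68   1.59  20.73] tilt [-0.0002  0.      0.0022] F [ 0.02 -0.62  0.12] open 1.25
```

```bash
python3 -m jog '[[[-1.4,0,2.5],[0,0,0],0],[[-1.4,0,2.5],[0,0,0],0],[[-1.4,0,2.5],[0,0,0],0],[[-1.4,0,2.5],[0,0,0],0],[[-1.4,0,2.5],[0,0,0],0],[[-1.4,0,2.5],[0,0,0],0],[[-1.4,0,2.5],[0,0,0],0],[[-1.4,0,2.5],[0,0,0],0],[[0,0,0],[0,0,0],0]]' | head -1
python3 -c '
from h import *
to(.6066,-.0709,.205)
c=imaging.camera("wrist");f=c["frame"][100:340,100:412];cv2.imwrite("pics/w4c.png",cv2.resize(f,None,fx=2.4,fy=2.4)[:,:,::-1])'
```

```text
time_s: 5.35
t 5.35 pos [ 0.6064 -0.0721  0.2206] cm [-0.11  1.56  0.07] tilt [-0.0002  0.      0.0042] F [-0.24 -0.76 -0.86] open 1.24
```

View pics/w4c.png

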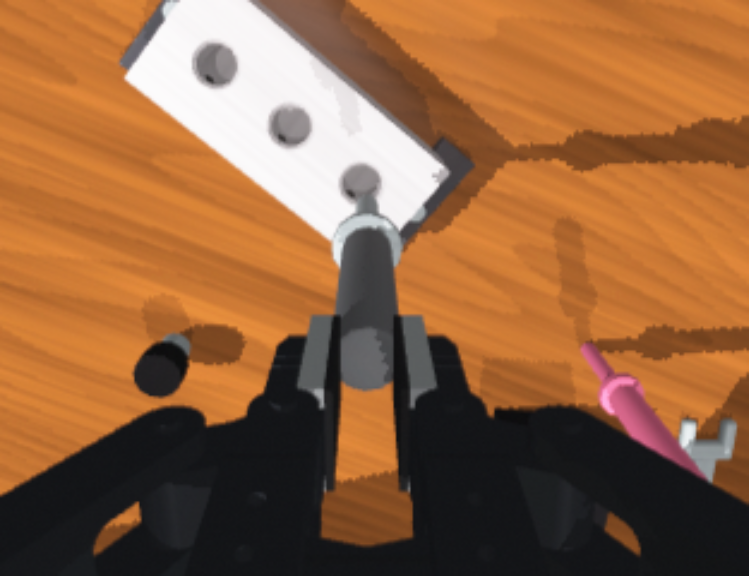

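```bash
python3 -m jog '[[[-0.1,0.8,0.07],[0,0,0],0],[[0,1.3,0],[0,0,0],0],[[0,1.3,0],[0,0,0],0],[[0,1,0],[0,0,0],0],[[0,0.5,0],[0,0,0],0],[[0,0,0],[0,0,0],0]]'
python3 -c '
from h import *
to(.6066,-.0709,.1415)'
```

```text
time_s: 5.9
eef_pos: [0.6012, -0.0761, 0.164]
eef_rot: [-0.586, 0.591, -0.392, 0.391]
wrist_force: [0.6, 0.6, -1.7]
opening: 0.144
t 5.9 pos [ 0.6012 -0.0761  0.164 ] cm [-0.28  2.25  0.71] tilt [0.0063 0.     0.0027] F [ 0.62  0.61 -1.73] open 1.23
```

```bash
python3 -m jog '[[[-0.14,0,0.35],[0.006,0,0.002],0],[[-0.14,0,0.35],[0,0,0],0],[[0,0,0],[0,0,0],0],[[0,0,0],[0,0,0],0]]'
python3 -c '
from h import *
to(.6066,-.0709,.1415)'
```

```text
time_s: 6.23
eef_pos: [0.6068, -0.072, 0.1641]
eef_rot: [-0.588, 0.588, -0.392, 0.393]
wrist_force: [-0.8, 0.2, -1.0]
opening: 0.151
t 6.23 pos [ 0.6068 -0.072   0.1641] cm [-0.1   2.26  0.03] tilt [-0.0002 -0.      0.0006] F [-0.81  0.22 -0.97] open 1.29
```

```bash
python3 -m jog '[[[-0.08,0.4,0],[0,0,0],0],[[0,0.4,0.05],[0,0,0],0],[[0,0.4,0.05],[0,0,0],0],[[0,0.3,0.05],[0,0,0],0],[[0,0,0],[0,0,0],0]]' 
python3 -c '
from h import *
to(.6066,-.0709,.1415)'
```

```text
time_s: 6.65
eef_pos: [0.6092, -0.0706, 0.1494]
eef_rot: [0.589, -0.588, 0.391, -0.394]
wrist_force: [-0.1, 0.1, -2.3]
opening: 0.144
t 6.65 pos [ 0.6092 -0.0706  0.1494] cm [-0.07  0.79 -0.26] tilt [-0.0028  0.      0.003 ] F [-0.08  0.1  -2.33] open 1.23
```

```bash
python3 -m jog '[[[-0.05,0.25,-0.2],[0,0,0],0],[[0,0.25,0],[0,0,0],0],[[0,0.2,0],[0,0,0],0],[[0,0,0],[0,0,0],0]]' | grep -v rot
python3 -m jog '[[[0,0.2,0],[0,0,0],0],[[0,0.2,0],[0,0,0],0],[[0,0,0],[0,0,0],0]]' | grep -v rot
python3 -c '
from h import *
to(.6066,-.0709,.1415)'
```

```text
time_s: 6.98
eef_pos: [0.6069, -0.0709, 0.1414]
wrist_force: [-0.1, 0.5, -0.6]
opening: 0.144
time_s: 7.23
eef_pos: [0.6101, -0.0717, 0.1416]
wrist_force: [0.3, -0.2, -0.6]
opening: 0.147
t 7.23 pos [ 0.6101 -0.0717  0.1416] cm [-0.21  0.   -0.29] tilt [-0.0087 -0.      0.0075] F [ 0.28 -0.19 -0.64] open 1.25
```

Stops dead at TCP z 0.1415, which is the predicted plug height, so this bore is plugged. On to the middle bore.

```bash
python3 -m jog '[[[-0.2,-0.3,-0.2],[0,0,0],0],[[0,-1,0],[0,0,0],0],[[0,-1.2,0],[0,0,0],0],[[0,-1.2,0],[0,0,0],0],[[0,-0.8,0],[0,0,0],0],[[0,-0.5,0],[0,0,0],0],[[0,0,0],[0,0,0],0]]' | head -1
python3 -c '
from h import *
to(.6207,-.0250,.19)'
```

```text
time_s: 7.82
t 7.82 pos [ 0.6067 -0.0704  0.1979] cm [-3.66  0.79  3.03] tilt [-0.0096  0.      0.0084] F [-0.04  0.75 -0.5 ] open 1.24
```

```bash
python3 -m jog '[[[-0.9,0,0.75],[-0.009,0,0.008],0],[[-0.9,0,0.75],[0,0,0],0],[[-0.9,0,0.75],[0,0,0],0],[[-0.9,0,0.75],[0,0,0],0],[[0,0,0],[0,0,0],0],[[0,0,0],[0,0,0],0]]' | head -1
python3 -c '
from h import *
to(.6207,-.0250,.1715)
c=imaging.camera("wrist"); o=ctrl.get_obs()
# bore bottoms by depth, and rod tip check
w=cloud(c)
ctr=np.array([.6207-.0017,-.0250+.001]); d=np.array([.0141,.0459])
for i in(-1,0,1):
    p=w[np.hypot(*(w[...,:2]-(ctr+i*d)).transpose(2,0,1))<.0085]; print(i,len(p),np.percentile(p[:,2],[1,5,10,25,50]).round(4) if len(p) else 0)
save(c,"w5")
'
```

```text
time_s: 8.32
t 8.32 pos [ 0.6217 -0.0193  0.1967] cm [ 0.49  2.52 -0.31] tilt [ 0.0015  0.     -0.002 ] F [ 0.36 -0.22 -1.56] open 1.26
-1 60 [0.0325 0.0326 0.0328 0.0333 0.0339]
0 850 [0.0327 0.0337 0.0347 0.2378 0.2392]
1 89 [0.0162 0.0168 0.017  0.0174 0.018 ]
```

The depth image backs this up: the middle bore's bottom reads 0.034 m (plugged) and the far bore's 0.018 m (clear). I'll feel in the far bore directly.

```bash
python3 -c '
from h import *
to(.6348,.0209,.1715)'
python3 -m jog '[[[-0.8,0,0.75],[0,0,0],0],[[-0.8,0,0.75],[0,0,0],0],[[-0.8,0,0.75],[0,0,0],0],[[-0.7,0,0.6],[0,0,0],0],[[0,0,0],[0,0,0],0],[[0,0,0],[0,0,0],0]]' | head -1
python3 -c '
from h import *
to(.6348,.0209,.1715)'
```

```text
t 8.37 pos [ 0.6216 -0.0192  0.1966] cm [-3.19  2.52  2.77] tilt [ 0.0014 -0.     -0.0024] F [-0.79  0.72 -1.69] open 1.26
time_s: 8.87
t 8.87 pos [0.6371 0.0246 0.1958] cm [ 0.27  2.43 -0.35] tilt [ 0.0025 -0.     -0.0031] F [ 0.05 -0.12 -1.26] open 1.26
```

```bash
python3 -m jog '[[[0.2,0,-0.3],[0.002,0,-0.003],0],[[0,0,0],[0,0,0],0],[[0,0.5,0],[0,0,0],0],[[0,0.5,0],[0,0,0],0],[[0,0.5,0],[0,0,0],0],[[0,0.2,0],[0,0,0],0],[[0,0,0],[0,0,0],0]]' | head -1
python3 -c '
from h import *
to(.6348,.0209,.1415)
c=imaging.camera("wrist");f=c["frame"][60:300,100:412];cv2.imwrite("pics/w6c.png",cv2.resize(f,None,fx=2.4,fy=2.4)[:,:,::-1])'
```

```text
time_s: 9.45
t 9.45 pos [0.6343 0.0197 0.1768] cm [-0.09  3.53  0.09] tilt [0.001  0.     0.0007] F [ 0.77 -0.32 -1.16] open 1.27
```

View pics/w6c.png

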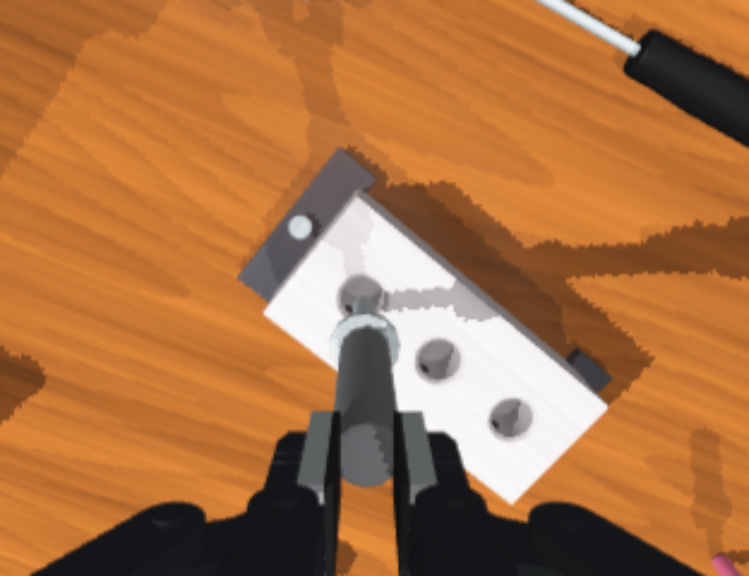

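The rod stands over the far bore, mouth at (360,298) in the crop, about 5 mm above it. Going down in small steps.

```bash
python3 -m jog '[[[-0.08,0.5,0.1],[0,0,0],0],[[0,0.5,0],[0,0,0],0],[[0,0.5,0.03],[0,0,0],0],[[0,0.5,0.05],[0,0,0],0],[[0,0.4,0.05],[0,0,0],0],[[0,0.4,0.05],[0,0,0],0],[[0,0,0],[0,0,0],0]]' | grep -v rot
python3 -c '
from h import *
to(.6348,.0209,.1255)'
```

```text
time_s: 10.08
eef_pos: [0.6368, 0.0217, 0.1457]
wrist_force: [-0.8, 0.1, -1.2]
opening: 0.146
t 10.08 pos [0.6368 0.0217 0.1457] cm [ 0.    2.02 -0.21] tilt [ 0.0013 -0.      0.0005] F [-0.81  0.07 -1.24] open 1.24
```

```bash
python3 -m jog '[[[0,0.4,-0.15],[0,0,0],0],[[0,0.4,0],[0,0,0],0],[[0,0.4,0],[0,0,0],0],[[0,0.3,0],[0,0,0],0],[[0,0,0],[0,0,0],0]]' | grep -v rot
python3 -c '
from h import *
to(.6348,.0209,.1255)'
```

```text
time_s: 10.5
eef_pos: [0.6353, 0.021, 0.129]
wrist_force: [-0.9, 0.8, -1.5]
opening: 0.146
t 10.5 pos [0.6353 0.021  0.129 ] cm [-0.    0.35 -0.05] tilt [0.0013 0.     0.0006] F [-0.93  0.81 -1.52] open 1.24
```

```bash
python3 -m jog '[[[0,0.2,0],[0,0,0],0],[[0,0.2,0],[0,0,0],0],[[0,0.1,0],[0,0,0],0]]' | grep -v rot
python3 -m jog '[[[0,0.1,0],[0,0,0],0],[[0,0.1,0],[0,0,0],0]]' | grep -v rot
```

```text
time_s: 10.75
eef_pos: [0.6363, 0.021, 0.125]
wrist_force: [-0.7, -0.2, 5.7]
opening: 0.148
time_s: 10.92
eef_pos: [0.6379, 0.021, 0.125]
wrist_force: [-0.8, 0.1, 4.4]
opening: 0.141
```

Contact at the predicted 46 mm depth (z 0.125, 5.7 N). Withdrawing, then back to the stand.

```bash
python3 -m jog '[[[0,-0.4,-0.15],[0,0,0],0],[[0,-0.8,0],[0,0,0],0],[[0,-1.2,0],[0,0,0],0],[[0,-1.2,0],[0,0,0],0],[[0,-1.2,0],[0,0,0],0],[[0,-1.2,0],[0,0,0],0],[[0,-1.2,0],[0,0,0],0],[[0,-1.2,0],[0,0,0],0],[[0,0,0],[0,0,0],0]]' | head -1
python3 -c '
from h import *
to(.4637,-.2612,.2)'
```

```text
time_s: 11.67
t 11.67 pos [0.6356 0.0203 0.2185] cm [ 19.39   1.81 -26.68] tilt [-0.0043 -0.      0.0039] F [0.7  0.07 0.09] open 1.23
```

```bash
python3 -m jog '[[[1.8,0,-2.5],[-0.004,0,0.004],0],[[1.8,0,-2.5],[0,0,0],0],[[1.8,0,-2.5],[0,0,0],0],[[1.8,0,-2.5],[0,0,0],0],[[1.8,0,-2.5],[0,0,0],0],[[1.8,0,-2.5],[0,0,0],0],[[1.8,0,-2.5],[0,0,0],0],[[1.8,0,-2.5],[0,0,0],0],[[1.8,0,-2.5],[0,0,0],0],[[1.6,0,-2.2],[0,0,0],0],[[0,0,0],[0,0,0],0],[[0,0,0],[0,0,0],0]]' | head -1
python3 -c '
from h import *
to(.4637,-.2612,.2)'
```

```text
time_s: 12.67
t 12.67 pos [ 0.4699 -0.2486  0.2204] cm [ 0.91  2.04 -1.07] tilt [-0.0045 -0.      0.0028] F [ 0.95  0.46 -1.64] open 1.2
```

```bash
python3 -m jog '[[[0.45,0.5,-0.5],[-0.004,0,0.003],0],[[0.45,0.5,-0.5],[0,0,0],0],[[0,0.5,0],[0,0,0],0],[[0,0.5,0],[0,0,0],0],[[0,0.4,0],[0,0,0],0],[[0,0,0],[0,0,0],0],[[0,0,0],[0,0,0],0]]' | head -1
python3 -c '
from h import *
to(.4637,-.2612,.18)
c=imaging.camera("wrist");f=c["frame"][60:300,100:412];cv2.imwrite("pics/w7c.png",cv2.resize(f,None,fx=2.4,fy=2.4)[:,:,::-1])'
```

```text
time_s: 13.25
t 13.25 pos [ 0.4651 -0.2582  0.1925] cm [ 0.22  1.25 -0.25] tilt [ 0.0001  0.     -0.0033] F [ 0.48 -0.13 -0.88] open 1.25
```

View pics/w7c.png

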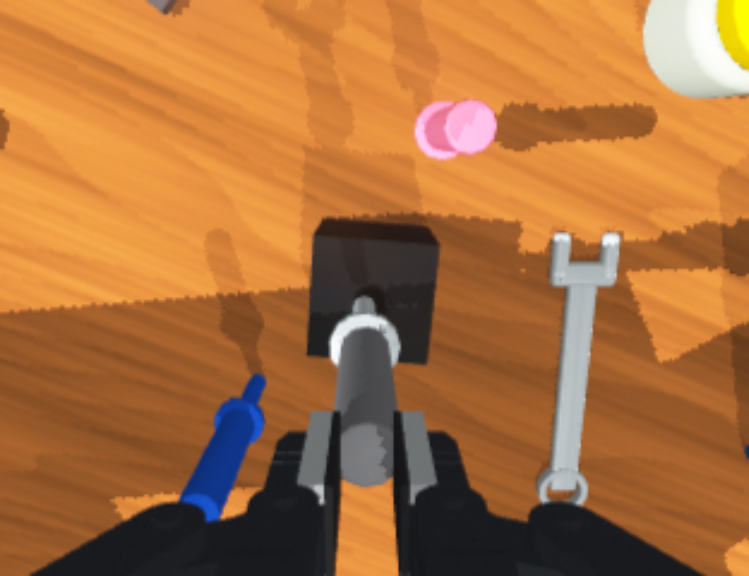

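The nose is at (364,300), just left of the stand's centre at about (373,293), and the rod is straight in the grip. The 2 mm correction agrees.

```bash
python3 -m jog '[[[0.24,0.2,-0.25],[0,0,-0.003],0],[[0,0.2,0],[0,0,0],0],[[0,0.2,0],[0,0,0],0],[[0,0,0],[0,0,0],0]]' | head -1
python3 -c '
from h import *
to(.4637,-.2612,.18)'
```

```text
time_s: 13.63
t 13.63 pos [ 0.4642 -0.2613  0.1866] cm [-0.04  0.66 -0.04] tilt [-0.0005  0.      0.001 ] F [ 0.38  0.4  -1.33] open 1.26
```

```bash
python3 -m jog '[[[-0.03,0.3,-0.03],[0,0,0],0],[[0,0.3,0],[0,0,0],0],[[0,0.3,0],[0,0,0],0],[[0,0.3,0],[0,0,0],0],[[0,0.3,0],[0,0,0],0],[[0,0,0],[0,0,0],0]]' | grep -v rot
python3 -c '
from h import *
to(.4637,-.2612,.1175)'
```

```text
time_s: 14.13
eef_pos: [0.4638, -0.2613, 0.1701]
wrist_force: [0.8, -0.4, -1.0]
opening: 0.148
t 14.13 pos [ 0.4638 -0.2613  0.1701] cm [-0.02  5.26 -0.01] tilt [-0.0007 -0.      0.0014] F [ 0.8  -0.43 -1.03] open 1.26
```

Tip 7 mm into the hole, no side force.

```bash
python3 -m jog '[[[0,0.4,0],[0,0,0],0],[[0,0.4,0],[0,0,0],0],[[0,0.4,0],[0,0,0],0],[[0,0.4,0],[0,0,0],0],[[0,0.4,0],[0,0,0],0],[[0,0.4,0],[0,0,0],0],[[0,0,0],[0,0,0],0]]' | grep -v rot
python3 -c '
from h import *
to(.4637,-.2612,.1175)'
```

```text
time_s: 14.72
eef_pos: [0.4637, -0.2612, 0.1432]
wrist_force: [-0.1, 0.6, -2.5]
opening: 0.149
t 14.72 pos [ 0.4637 -0.2612  0.1432] cm [-0.01  2.57  0.  ] tilt [-0.0004 -0.      0.0009] F [-0.12  0.59 -2.46] open 1.27
```

```bash
python3 -m jog '[[[0,0.4,0],[0,0,0],0],[[0,0.4,0],[0,0,0],0],[[0,0.4,0],[0,0,0],0],[[0,0.4,0],[0,0,0],0],[[0,0.35,0],[0,0,0],0],[[0,0.2,0],[0,0,0],0],[[0,0.1,0],[0,0,0],0]]' | grep -v rot
python3 -c '
from h import *
to(.4637,-.2612,.1175)'
```

```text
time_s: 15.3
eef_pos: [0.4638, -0.2613, 0.1183]
wrist_force: [-0.0, -0.2, -0.4]
opening: 0.147
t 15.3 pos [ 0.4638 -0.2613  0.1183] cm [-0.02  0.08 -0.01] tilt [-0.0005 -0.      0.0011] F [-0.02 -0.2  -0.43] open 1.25
```

```bash
python3 -m jog '[[[0,0.06,0],[0,0,0],0],[[0,0,0],[0,0,0],1.6],[[0,0,0],[0,0,0],2.2],[[0,0,0],[0,0,0],4],[[0,0,0],[0,0,0],6],[[0,0,0],[0,0,0],8],[[0,-0.5,0],[0,0,0],8.5],[[0,-1.5,0],[0,0,0],8.5],[[0,-2,0],[0,0,0],8.5],[[0,-2,0],[0,0,0],8.5],[[0,-2,0],[0,0,0],8.5],[[0,-1,0],[0,0,0],8.5]]' | grep -v rot
python3 - <<'E'
from h import *
to(.4657,.2525,.20)
w=cloud(imaging.camera("top")).reshape(-1,3); 
for r in((.13,.18),(.066,.08)):
    p=w[(abs(w[:,0]-.462)<.04)&(abs(w[:,1]+.26)<.04)&(w[:,2]>r[0])&(w[:,2]<r[1])]
    print(len(p),np.median(p,0).round(4))
E
```

```text
time_s: 16.3
eef_pos: [0.4626, -0.2602, 0.2108]
wrist_force: [0.8, -0.5, 0.2]
opening: 0.997
t 16.3 pos [ 0.4626 -0.2602  0.2108] cm [-47.03   1.18  20.42] tilt [ 0.0012 -0.     -0.0028] F [ 0.77 -0.48  0.24] open 8.51
12 [ 0.4686 -0.255   0.1522]
326 [ 0.4687 -0.2498  0.0707]
```

```bash
python3 -m jog '[[[-2,0,0.85],[0,0,0],8.5],[[-3.6,0,1.55],[0,0,0],8.5],[[-3.6,0,1.55],[0,0,0],8.5],[[-3.6,0,1.55],[0,0,0],8.5],[[-3.6,0,1.55],[0,0,0],8.5],[[-3.6,0,1.55],[0,0,0],8.5],[[-3.6,0,1.55],[0,0,0],8.5],[[-3.6,0,1.55],[0,0,0],8.5],[[-3.6,0,1.55],[0,0,0],8.5],[[-3.6,0,1.55],[0,0,0],8.5],[[-3.6,0,1.55],[0,0,0],8.5],[[-3.6,0,1.55],[0,0,0],8.5]]' | head -1
python3 - <<'E'
from h import *
to(.4662,.2528,.15)
E
```

```text
time_s: 17.35
t 17.35 pos [0.4639 0.2028 0.2059] cm [-4.56  5.57  2.11] tilt [ 0.0015 -0.      0.0037] F [ 1.34 -0.78  0.04] open 8.5
```

```bash
python3 -m jog '[[[-1.4,0,0.7],[0,0,0.004],8.5],[[-1.4,0,0.7],[0,0,0],8.5],[[-0.6,0,0.3],[0,0,0],8.5],[[0,0,0],[0,0,0],8.5],[[0,0,0],[0,0,0],8.5]]' | head -1
python3 - <<'E'
from h import *
to(.4662,.2528,.15)
w=cloud(imaging.camera("top")).reshape(-1,3)
for r in((.13,.18),(.066,.073),(.0735,.08)):
    p=w[(abs(w[:,0]-.462)<.045)&(abs(w[:,1]+.26)<.045)&(w[:,2]>r[0])&(w[:,2]<r[1])]
    print(len(p),np.median(p,0).round(4), cv2.minEnclosingCircle(p[:,:2].astype(np.float32)))
E
```

```text
time_s: 17.77
t 17.77 pos [0.4628 0.2502 0.2019] cm [-0.09  5.18  0.44] tilt [ 0.0056 -0.     -0.0029] F [ 0.37 -0.47 -0.18] open 8.52
67 [ 0.462  -0.2568  0.159 ] ((0.46210435032844543, -0.2605394721031189), 0.009293182753026485)
359 [ 0.4571 -0.2536  0.0704] ((0.46148112416267395, -0.26052582263946533), 0.04097258299589157)
41 [ 0.4609 -0.2575  0.0749] ((0.46538159251213074, -0.2735362648963928), 0.02881457470357418)
```

The rod is back upright (top at z 0.159, on the stand's axis). Now down to the cartridge.

```bash
python3 -m jog '[[[-0.1,0.7,0.4],[0.005,0,-0.003],8.5],[[0,0.9,0],[0,0,0],8.5],[[0,0.9,0],[0,0,0],8.5],[[0,0.9,0],[0,0,0],8.5],[[0,0.9,0],[0,0,0],8.5],[[0,0.9,0],[0,0,0],7],[[0,0.5,0],[0,0,0],6],[[0,0,0],[0,0,0],5],[[0,0,0],[0,0,0],5]]' | head -1
python3 -c '
from h import *
to(.4662,.2528,.066)
c=imaging.camera("wrist");f=c["frame"][140:380,100:412];cv2.imwrite("pics/w8c.png",cv2.resize(f,None,fx=2.4,fy=2.4)[:,:,::-1])'
```

```text
time_s: 18.57
t 18.57 pos [0.466  0.2469 0.1365] cm [-0.54  7.04  0.27] tilt [ 0.0041 -0.      0.001 ] F [ 0.45 -0.63 -0.57] open 5.07
```

View pics/w8c.png

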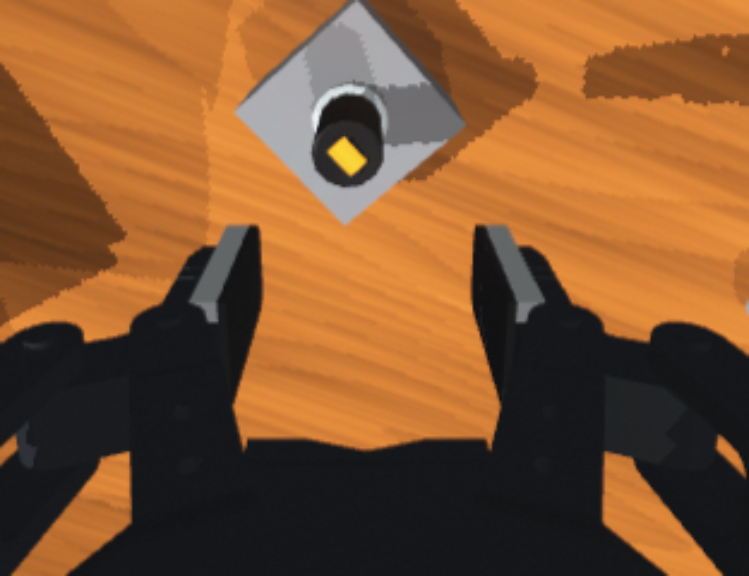

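The barrel top (348,152) lies left of the pads' centre (367), in line with the x correction to make.

```bash
python3 -m jog '[[[-0.6,0,0.27],[0.004,0,0.001],5],[[0,0,0],[0,0,0],5],[[0,0.4,0],[0,0,0],5],[[0,0.4,0],[0,0,0],5],[[0,0.4,0],[0,0,0],5],[[0,0,0],[0,0,0],5],[[0,0,0],[0,0,0],5]]' | head -1
python3 -c '
from h import *
to(.4662,.2528,.066)
c=imaging.camera("wrist");save(c,"w9")
f=c["frame"];g=cv2.cvtColor(f,cv2.COLOR_RGB2GRAY)
m=((f[...,0]>170)&(f[...,1]>120)&(f[...,2]<90)).astype(np.uint8)[:,210:290]
n,l,s,ce=cv2.connectedComponentsWithStats(m);print([(s[i].tolist(),(ce[i]+[210,0]).round(1)) for i in range(1,n) if s[i,4]>20])
for v in(150,165,180,190,200,210,218,250):
  r=(g[v]<45).astype(int); d=np.flatnonzero(np.diff(r)); print(v,d.tolist())'
```

```text
time_s: 19.2
t 19.2 pos [0.4678 0.2553 0.1255] cm [ 0.17  5.95 -0.27] tilt [-0.0048  0.      0.0003] F [-0.02  0.15  0.3 ] open 5.01
[([0, 48, 80, 94, 3917], array([253.5, 102.2])), ([47, 51, 9, 9, 43], array([261.5,  54.6])), ([0, 129, 16, 10, 82], array([216.9, 133.9])), ([0, 140, 8, 11, 56], array([212.5, 145.1])), ([9, 154, 16, 7, 38], array([227.2, 157.3])), ([0, 203, 80, 124, 7134], array([249.1, 271.5])), ([35, 207, 17, 17, 154], array([252.7, 214.8]))]
150 []
165 []
180 []
190 [244, 260]
200 [239, 265]
210 [237, 238, 240, 245, 255, 259, 265, 267]
218 [238, 246, 265, 266]
250 [176, 185, 196, 207, 296, 308, 319, 328]
```

```bash
python3 -m jog '[[[0.03,0,-0.25],[-0.005,0,0],5],[[0,0.5,0],[0,0,0],5],[[0,0.5,0],[0,0,0],5],[[0,0.5,0],[0,0,0],5],[[0,0.5,0],[0,0,0],5],[[0,0.5,0],[0,0,0],5],[[0,0.5,0],[0,0,0],5],[[0,0.5,0],[0,0,0],5],[[0,0.5,0],[0,0,0],5],[[0,0,0],[0,0,0],5],[[0,0,0],[0,0,0],5]]' | head -1
python3 -c '
from h import *
to(.4672,.2545,.068)
c=imaging.camera("wrist")
f=c["frame"];g=cv2.cvtColor(f,cv2.COLOR_RGB2GRAY)
m=((f[...,0]>170)&(f[...,1]>120)&(f[...,2]<90)).astype(np.uint8)[:,210:290]
n,l,s,ce=cv2.connectedComponentsWithStats(m);print([(s[i].tolist(),(ce[i]+[210,0]).round(1)) for i in range(1,n) if 100<s[i,4]<1000])
for v in(220,230,240,250,260):
  r=(g[v]<45).astype(int); d=np.flatnonzero(np.diff(r)); print(v,d.tolist())'
```

```text
time_s: 20.17
t 20.17 pos [0.4646 0.2534 0.0802] cm [-0.    1.22  0.28] tilt [0.0027 0.     0.0001] F [-0.12 -0.65  0.74] open 5.0
[([51, 28, 29, 18, 293], array([275.1,  35.8])), ([30, 36, 50, 27, 203], array([268.2,  50. ])), ([56, 99, 24, 42, 656], array([280.1, 122.4])), ([32, 225, 20, 19, 195], array([252.1, 233.8])), ([0, 313, 53, 14, 320], array([233.1, 319.8]))]
220 [234, 269]
230 [232, 241, 258, 270]
240 [200, 207, 235, 248, 260, 267, 296, 303]
250 [176, 185, 196, 207, 296, 308, 319, 328]
260 [170, 180, 192, 208, 296, 312, 324, 333]
```

```bash
python3 -m jog '[[[0,0.4,0.12],[0.003,0,0],5],[[0,0.4,0],[0,0,0],5],[[0,0.4,0],[0,0,0],4.5],[[0,0,0],[0,0,0],4],[[0,0,0],[0,0,0],3.5],[[0,0,0],[0,0,0],3.2],[[0,0,0],[0,0,0],3.2]]' | head -1
python3 -c '
from h import *
to(.4662,.2528,.067)'
```

```text
time_s: 20.8
t 20.8 pos [0.4665 0.2541 0.0677] cm [ 0.11  0.07 -0.08] tilt [-0.0022 -0.      0.0003] F [-0.1  -0.21 -0.54] open 3.19
```

Well aligned. Closing in steps.

```bash
python3 -m jog '[[[0,0,0],[0,0,0],2.8],[[0,0,0],[0,0,0],2.5],[[0,0,0],[0,0,0],2.2],[[0,0,0],[0,0,0],1.5],[[0,0,0],[0,0,0],0],[[0,0,0],[0,0,0],0],[[0,0,0],[0,0,0],0]]' | grep -v rot
python3 -c '
from h import *
to(.4662,.2528,.067)'
```

```text
time_s: 21.38
eef_pos: [0.4671, 0.2543, 0.0685]
wrist_force: [-0.6, 0.1, -0.5]
opening: -0.001
t 21.38 pos [0.4671 0.2543 0.0685] cm [ 0.11  0.15 -0.14] tilt [-0.0036  0.      0.0005] F [-0.61  0.15 -0.49] open -0.01
```

```bash
python3 -c '
from h import *
c=imaging.camera("wrist");s=imaging.camera("scene")
a=cv2.resize(c["frame"][180:340,140:370],None,fx=2,fy=2)
w=cloud(c).reshape(-1,3);k=(w[:,2]>.095)&(w[:,2]<.107)&(np.hypot(w[:,0]-.466,w[:,1]-.253)<.03);print(k.sum(),cv2.minEnclosingCircle(w[k][:,:2].astype(np.float32)))
b=cv2.resize(s["frame"][130:240,290:410],None,fx=2.9,fy=2.9)[:320]
cv2.imwrite("pics/m.png",np.hstack([a,b])[:,:,::-1])'
```

```text
391 ((0.4672057628631592, 0.25590240955352783), 0.012488363310694695)Traceback (most recent call last):
  File "<string>", line 7, in <module>
    cv2.imwrite("pics/m.png",np.hstack([a,b])[:,:,::-1])
                             ~~~~~~~~~^^^^^^^
    return _nx.concatenate(arrs, 1, dtype=dtype, casting=casting)
           ~~~~~~~~~~~~~~~^^^^^^^^^^^^^^^^^^^^^^^^^^^^^^^^^^^^^^^
ValueError: all the input array dimensions except for the concatenation axis must match exactly, but along dimension 0, the array at index 0 has size 320 and the array at index 1 has size 319
```

```bash
python3 -c '
from h import *
c=imaging.camera("wrist");s=imaging.camera("scene")
a=cv2.resize(c["frame"][180:340,140:370],(460,320))
b=cv2.resize(s["frame"][130:240,290:410],(340,320))
cv2.imwrite("pics/m.png",np.hstack([a,b])[:,:,::-1])'
```

```text
(no output)
```

View pics/m.png

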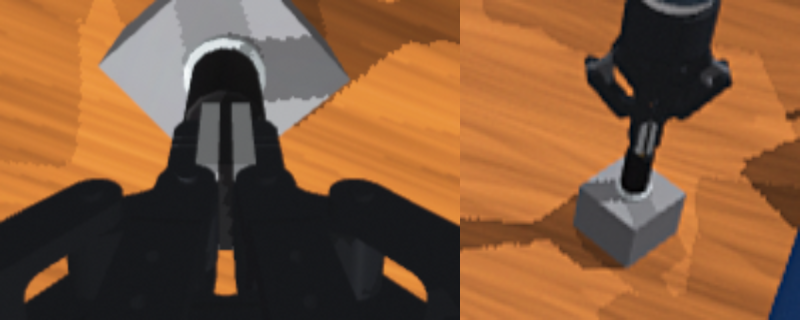

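The fingers are shut but not round the barrel, which still stands upright. I need the fingers' true position from the depth data.

```bash
python3 -c '
from h import *
o=ctrl.get_obs();M=R.from_quat(o["eef_rot"],scalar_first=True).as_matrix()
c=imaging.camera("wrist");w=cloud(c);T=(w-o["eef_pos"])@M
print(c["K"][0,0])
for v in range(196,300,6):print(v,[ (np.round(T[v,u]*1000).tolist(),c["frame"][v,u].sum()) for u in(240,252,264)])
s=imaging.camera("scene");w=cloud(s);T=(w-o["eef_pos"])@M
k=(abs(T[...,0])<.03)&(abs(T[...,2])<.035)&(T[...,1]>-.09)&(T[...,1]<.01)
p=T[k]*1000
for y in range(-90,10,8):
  q=p[(p[:,1]>=y)&(p[:,1]<y+8)]
  if len(q):print(y,len(q),"x",np.percentile(q[:,0],[5,50,95]).round(),"z",np.percentile(q[:,2],[5,50,95]).round())
'
```

```text
270.57823023584933
196 [([-11.0, 16.0, 14.0], np.uint64(446)), ([-2.0, 17.0, 13.0], np.uint64(443)), ([8.0, 16.0, 14.0], np.uint64(443))]
202 [([-11.0, 12.0, 10.0], np.uint64(465)), ([-2.0, 11.0, 11.0], np.uint64(673)), ([7.0, 12.0, 10.0], np.uint64(337))]
208 [([-11.0, 11.0, 6.0], np.uint64(470)), ([-2.0, -3.0, 10.0], np.uint64(57)), ([7.0, 8.0, 7.0], np.uint64(276))]
214 [([-10.0, -7.0, 8.0], np.uint64(64)), ([-2.0, -14.0, 10.0], np.uint64(55)), ([7.0, -6.0, 7.0], np.uint64(61))]
220 [([-9.0, -21.0, 9.0], np.uint64(57)), ([-1.0, -26.0, 10.0], np.uint64(50)), ([6.0, -18.0, 8.0], np.uint64(59))]
226 [([-9.0, -31.0, 9.0], np.uint64(58)), ([-1.0, -33.0, 9.0], np.uint64(106)), ([6.0, -30.0, 8.0], np.uint64(58))]
232 [([-9.0, -33.0, 6.0], np.uint64(138)), ([-1.0, -45.0, 11.0], np.uint64(63)), ([5.0, -46.0, 11.0], np.uint64(276))]
238 [([-8.0, -54.0, 11.0], np.uint64(251)), ([-1.0, -54.0, 11.0], np.uint64(61)), ([5.0, -54.0, 12.0], np.uint64(306))]
244 [([-7.0, -61.0, 11.0], np.uint64(313)), ([-1.0, -60.0, 11.0], np.uint64(62)), ([5.0, -59.0, 11.0], np.uint64(317))]
250 [([-7.0, -67.0, 11
[... 889 characters left out ...]
), ([3.0, -106.0, 16.0], np.uint64(69))]
298 [([-5.0, -107.0, 15.0], np.uint64(74)), ([-1.0, -77.0, -8.0], np.uint64(118)), ([3.0, -104.0, 13.0], np.uint64(69))]
-90 54 x [-24.  -4.  24.] z [-0. 13. 16.]
-82 26 x [-19.  -5.  11.] z [-2. 12. 14.]
-74 30 x [-15.  -2.  10.] z [ 6. 11. 15.]
-66 25 x [-14.   3.  11.] z [-0.  9. 14.]
-58 26 x [-13.  -1.   9.] z [ 6. 11. 14.]
-50 18 x [-14.  -2.   8.] z [ 6. 11. 13.]
-42 8 x [-9. -4.  5.] z [ 2.  9. 15.]
-34 37 x [-14.  -1.   8.] z [-2.  8. 13.]
-26 27 x [-12.   0.   8.] z [-0. 10. 14.]
-18 19 x [-11.  -1.   9.] z [ 1. 10. 14.]
-10 23 x [-12.   1.   9.] z [ 0. 10. 14.]
-2 21 x [-14.  -0.   9.] z [ 4. 10. 14.]
6 13 x [-11.   1.   9.] z [ 2. 11. 15.]
```

The depth data shows the finger ends about 41 mm short of the reported TCP (tips near tool y = -41 mm), so the fingers shut just above the barrel. The rod must have been held only by its top end. The cartridge is untouched, so I'll open up and go 40 mm lower.

```bash
python3 -m jog '[[[0,0,0],[0,0,0],3],[[0,0,-0.2],[-0.003,0,0],5],[[0,0,0],[0,0,0],5],[[0,0,0],[0,0,0],5],[[0,0.4,0],[0,0,0],5],[[0,0.4,0],[0,0,0],5],[[0,0.4,0],[0,0,0],5],[[0,0.4,0],[0,0,0],5],[[0,0.4,0],[0,0,0],5],[[0,0,0],[0,0,0],5],[[0,0,0],[0,0,0],5]]' | head -1
python3 -c '
from h import *
to(.4662,.2528,.029)
o=ctrl.get_obs();M=R.from_quat(o["eef_rot"],scalar_first=True).as_matrix()
c=imaging.camera("wrist");w=cloud(c);T=(w-o["eef_pos"])@M*1000;k=(w[...,2]>.097)&(w[...,2]<.106)&(abs(T[...,0])<16)&(abs(T[...,2])<25)
print("barrel top",T[k].min(0),T[k].max(0),k.sum())
g=(abs(T[...,0])<50)&(abs(T[...,2])<16)&(T[...,1]<-35)&(T[...,1]>-80)
for v in range(232,275,6): 
  u=np.flatnonzero(g[v]); 
  if len(u): print(v,u.min(),u.max(),T[v,u[[0,-1]]].round().tolist(), [int(x) for x in u[np.flatnonzero(np.diff(u)>3)]])
'
```

```text
time_s: 22.6
t 22.6 pos [0.4644 0.2532 0.0455] cm [0.11 1.65 0.15] tilt [0.0012 0.     0.0003] F [ 0.42  0.25 -0.37] open 4.96
barrel top [-14.1688597  -59.71855445 -12.25060979] [ 10.61222663 -51.65742088  13.76176837] 1764
232 233 270 [[-13.0, -36.0, 7.0], [9.0, -38.0, 8.0]] []
238 192 313 [[-32.0, -54.0, 12.0], [30.0, -53.0, 11.0]] [208, 273]
244 182 323 [[-39.0, -52.0, 7.0], [36.0, -53.0, 7.0]] [208, 274]
250 177 328 [[-40.0, -58.0, 7.0], [37.0, -59.0, 7.0]] [208, 275]
256 173 332 [[-40.0, -65.0, 7.0], [37.0, -65.0, 7.0]] [208, 275]
262 170 335 [[-39.0, -70.0, 7.0], [37.0, -71.0, 7.0]] [209, 275]
268 188 319 [[-29.0, -80.0, 10.0], [27.0, -80.0, 10.0]] [188, 208, 272, 310]
274 195 318 [[-26.0, -79.0, 6.0], [27.0, -80.0, 6.0]] [206, 267]
```

```bash
python3 -m jog '[[[0,0.4,0.05],[0,0,0],5],[[0,0.4,0],[0,0,0],5],[[0,0.4,0],[0,0,0],5],[[0,0.4,0],[0,0,0],5],[[0,0.2,0],[0,0,0],4],[[0,0,0],[0,0,0],3.2],[[0,0,0],[0,0,0],3]]' | grep -v rot
python3 -m jog '[[[0,0,0],[0,0,0],2.8],[[0,0,0],[0,0,0],2.5],[[0,0,0],[0,0,0],2.2],[[0,0,0],[0,0,0],1.5],[[0,0,0],[0,0,0],0],[[0,0,0],[0,0,0],0],[[0,0,0],[0,0,0],0]]' | grep -v rot
python3 -c '
from h import *
to(.4662,.2528,.029)'
```

```text
time_s: 23.23
eef_pos: [0.465, 0.2535, 0.0256]
wrist_force: [-0.1, -0.1, 0.9]
opening: 0.351
time_s: 23.82
eef_pos: [0.4649, 0.2535, 0.0258]
wrist_force: [0.0, 0.1, -0.9]
opening: 0.287
t 23.82 pos [0.4649 0.2535 0.0258] cm [ 0.11 -0.32  0.09] tilt [0.0009 0.     0.0004] F [ 0.    0.11 -0.87] open 2.45
```

Gripped (opening stops at 2.45 cm). Lifting now.

```bash
python3 -m jog '[[[0,-0.4,0],[0,0,0],0],[[0,-0.8,0],[0,0,0],0],[[0,-1.2,0],[0,0,0],0],[[0,-1.2,0],[0,0,0],0],[[0,-1.2,0],[0,0,0],0],[[0,-1.2,0],[0,0,0],0],[[0,-1.2,0],[0,0,0],0],[[0,-1.2,0],[0,0,0],0],[[0,-1,0],[0,0,0],0],[[0,0,0],[0,0,0],0]]' | grep -v rot
python3 -c '
from h import *
to(.6339,.0216,.12)'
```

```text
time_s: 24.65
eef_pos: [0.4651, 0.2537, 0.1289]
wrist_force: [0.8, 0.6, -1.5]
opening: 0.289
t 24.65 pos [0.4651 0.2537 0.1289] cm [27.9   0.91  6.73] tilt [-0.0009  0.      0.0003] F [ 0.83  0.64 -1.51] open 2.47
```

```bash
python3 -m jog '[[[2.4,0,0.58],[0,0,0],0],[[2.4,0,0.58],[0,0,0],0],[[2.4,0,0.58],[0,0,0],0],[[2.4,0,0.58],[0,0,0],0],[[2.4,0,0.58],[0,0,0],0],[[2.4,0,0.58],[0,0,0],0],[[2.4,0,0.58],[0,0,0],0],[[2.4,0,0.58],[0,0,0],0],[[2.4,0,0.58],[0,0,0],0],[[2.4,0,0.58],[0,0,0],0],[[1.4,0,0.3],[0,0,0],0],[[0,0,0],[0,0,0],0]]' | head -1
python3 -c '
from h import *
to(.6339,.0216,.1)'
```

```text
time_s: 25.65
t 25.65 pos [0.6226 0.0341 0.1263] cm [1.6  2.63 0.57] tilt [ 0.0012  0.     -0.0021] F [-0.27  0.83 -0.96] open 2.48
```

```bash
python3 -m jog '[[[0.8,0.3,0.28],[0,0,-0.002],0],[[0.8,0.3,0.28],[0,0,0],0],[[0,0.3,0],[0,0,0],0],[[0,0.3,0],[0,0,0],0],[[0,0.3,0],[0,0,0],0],[[0,0,0],[0,0,0],0],[[0,0,0],[0,0,0],0]]' | head -1
python3 - <<'E'
from h import *
to(.6339,.0216,.08)
o=ctrl.get_obs();M=R.from_quat(o["eef_rot"],scalar_first=True).as_matrix()
for n in("wrist","scene","top"):
    c=imaging.camera(n);w=cloud(c);T=(w-o["eef_pos"])@M*1000
    save(c,"b_"+n)
    def st(nm,k):
        q=T[k]
        if len(q)>3: print(n,nm,len(q),np.percentile(q,[2,98],axis=0).round(1).tolist())
    near=(abs(T[...,0])<35)&(abs(T[...,2])<35)
    # cartridge flange z: end+42..48 -> T y = (tcpz - z)
    e=o["eef_pos"][2]-.0158
    z=w[...,2]
    st("barrel",near&(z>e+.050)&(z<e+.060)&(abs(T[...,0])<18)&(abs(T[...,2])<18)); st("flange",near&(z>e+.0405)&(z<e+.0495)); st("shank",near&(z>e+.01)&(z<e+.04)&(z>.067))
    k=(abs(z-.064)<.004)&(np.hypot(w[...,0]-.619,w[...,1]+.0225)<.1)
    r=cv2.minAreaRect(w[k][:,:2].astype(np.float32)); print(n,"block",np.round(r[0],4),np.round(r[1],4),round(r[2],1))
E
```

```text
time_s: 26.23
t 26.23 pos [0.6316 0.0245 0.1076] cm [0.37 2.76 0.11] tilt [ 0.005   0.     -0.0039] F [-1.07 -0.58 -1.03] open 2.47
wrist barrel 291 [[-13.9, -44.1, 3.8], [11.9, -34.5, 12.8]]
wrist flange 451 [[-14.2, -33.3, 3.7], [11.9, -27.4, 15.6]]
wrist shank 166 [[-9.9, -10.3, 4.4], [7.6, 5.5, 10.3]]
wrist block [ 0.6185 -0.0237] [0.1604 0.0705] 73.1
scene barrel 30 [[-14.6, -44.1, 6.8], [13.6, -34.7, 15.6]]
scene flange 44 [[-18.2, -33.6, 3.8], [10.8, -25.1, 17.3]]
scene shank 57 [[-13.2, -22.1, 3.5], [6.5, 4.8, 13.9]]
scene block [ 0.6208 -0.0212] [0.1635 0.0746] 72.8
top barrel 7 [[-8.7, -43.0, -15.0], [6.1, -35.4, -8.8]]
top flange 16 [[-11.7, -33.1, -15.6], [12.1, -30.3, -7.2]]
top shank 5 [[-10.0, -3.1, -10.5], [-0.9, 2.9, -4.3]]
top block [ 0.6189 -0.0241] [0.1595 0.0704] 72.4
```

Within the wrist camera's view the block and the cartridge give a target of (0.633, 0.0213), which matches my figure to 1 mm.

```bash
python3 -m jog '[[[0.34,0.3,0.05],[0.005,0,-0.004],0],[[0,0.3,0],[0,0,0],0],[[0,0.3,0],[0,0,0],0],[[0,0.2,0],[0,0,0],0],[[0,0.1,0],[0,0,0],0],[[0,0,0],[0,0,0],0],[[0,0,0],[0,0,0],0]]' | head -1
python3 -c '
from h import *
to(.6333,.0214,.08)'
```

```text
time_s: 26.97
t 26.97 pos [0.6341 0.021  0.0954] cm [-0.07  1.54 -0.07] tilt [-0.002   0.      0.0016] F [-0.41  0.57 -1.74] open 2.47
```

```bash
python3 -m jog '[[[-0.07,0.3,-0.07],[-0.002,0,0.001],0],[[0,0.3,0],[0,0,0],0],[[0,0.3,0],[0,0,0],0],[[0,0.2,0],[0,0,0],0],[[0,0,0],[0,0,0],0],[[0,0,0],[0,0,0],0]]' | head -1
python3 -c '
from h import *
to(.6333,.0214,.0748)'
```

```text
time_s: 27.47
t 27.47 pos [0.6332 0.0214 0.0831] cm [0.01 0.83 0.01] tilt [ 0.0003 -0.      0.0004] F [ 0.03 -0.53 -1.2 ] open 2.47
```

Exactly on target with the end 3 mm above the block. Entering in small steps.

```bash
python3 -m jog '[[[0,0.25,0],[0,0,0],0],[[0,0.2,0],[0,0,0],0],[[0,0.2,0],[0,0,0],0],[[0,0.2,0],[0,0,0],0],[[0,0.2,0],[0,0,0],0]]' | grep -v rot
python3 -c '
from h import *
to(.6333,.0214,.0708)'
```

```text
time_s: 27.88
eef_pos: [0.6337, 0.0214, 0.0723]
wrist_force: [-0.6, 0.1, -0.7]
opening: 0.289
t 27.88 pos [0.6337 0.0214 0.0723] cm [-0.02  0.15 -0.03] tilt [-0.0008 -0.      0.001 ] F [-0.6   0.08 -0.68] open 2.47
```

```bash
python3 -m jog '[[[0,0.2,0],[0,0,0],0],[[0,0.2,0],[0,0,0],0],[[0,0.2,0],[0,0,0],0],[[0,0.2,0],[0,0,0],0],[[0,0.2,0],[0,0,0],0]]' | grep -v rot
python3 -m jog '[[[0,0.2,0],[0,0,0],0],[[0,0.2,0],[0,0,0],0],[[0,0.2,0],[0,0,0],0],[[0,0.2,0],[0,0,0],0]]' | grep -v rot
python3 -c '
from h import *
to(.6333,.0214,.0378)'
```

```text
time_s: 28.3
eef_pos: [0.634, 0.0214, 0.0624]
wrist_force: [-3.0, 0.6, 3.3]
opening: 0.287
time_s: 28.63
eef_pos: [0.6339, 0.0213, 0.0548]
wrist_force: [-2.4, 0.2, 3.7]
opening: 0.287
t 28.63 pos [0.6339 0.0213 0.0548] cm [-0.03  1.7  -0.05] tilt [-0.001  -0.      0.0014] F [-2.4   0.17  3.68] open 2.45
```

Going in smoothly with 3 to 4 N.

```bash
python3 -m jog '[[[0,0.25,0],[0,0,0],0],[[0,0.25,-0.03],[0,0,0],0],[[0,0.25,0],[0,0,0],0],[[0,0.25,0],[0,0,0],0],[[0,0.2,0],[0,0,0],0]]' | grep -v rot
python3 -m jog '[[[0,0.2,0],[0,0,0],0],[[0,0.15,0],[0,0,0],0],[[0,0.1,0],[0,0,0],0]]' | grep -v rot
python3 -c '
from h import *
to(.6333,.0214,.0378)'
```

```text
time_s: 29.05
eef_pos: [0.6338, 0.0213, 0.0416]
wrist_force: [-0.9, 0.5, 2.7]
opening: 0.286
time_s: 29.3
eef_pos: [0.6339, 0.0213, 0.0377]
wrist_force: [-9.1, 1.0, 18.0]
opening: 0.291
t 29.3 pos [0.6339 0.0213 0.0377] cm [-0.03 -0.01 -0.05] tilt [-0.0012  0.      0.0014] F [-9.14  1.04 18.02] open 2.48
```

Flange seated: z 0.0377 against 0.0378 predicted, 18 N. Releasing and backing off.

```bash
python3 -m jog '[[[0,0,0],[0,0,0],0],[[0,0,0],[0,0,0],2.8],[[0,0,0],[0,0,0],3.2],[[0,0,0],[0,0,0],4.5],[[0,0,0],[0,0,0],6],[[0,-0.5,0],[0,0,0],6],[[0,-1,0],[0,0,0],6],[[0,-1.5,0],[0,0,0],6],[[0,-2,0],[0,0,0],6],[[0,-2,0],[0,0,0],6],[[0,-2,0],[0,0,0],6],[[0,-2,0],[0,0,0],6]]' | grep -v rot
python3 -m jog '[[[-1,-1,-2],[0,0,0],6],[[-2,0,-3],[0,0,0],6],[[-2,0,-3],[0,0,0],6],[[-2,0,-3],[0,0,0],6],[[-1,0,-2],[0,0,0],6],[[0,0,0],[0,0,0],6],[[0,0,0],[0,0,0],6]]' | grep -v rot
python3 - <<'E'
from h import *
for n in("scene","top"):
    c=imaging.camera(n);save(c,"f_"+n);w=cloud(c).reshape(-1,3)
    def f(nm,x,y,r,z0,z1):
        p=w[(np.hypot(w[:,0]-x,w[:,1]-y)<r)&(w[:,2]>z0)&(w[:,2]<z1)]
        if len(p)>3: print(n,nm,len(p),np.round(cv2.minEnclosingCircle(p[:,:2].astype(np.float32))[0],4),"zmax",np.percentile(p[:,2],[50,90]).round(4))
    f("barrel top",.633,.022,.02,.105,.135); f("rod top",.463,-.26,.02,.15,.175); f("pink",.548,-.2576,.03,.05,.2);f("oldc",.439,-.001,.03,.035,.06)
a,b=cv2.imread("pics/f_scene.png"),cv2.imread("pics/f_top.png")
cv2.imwrite("pics/final.png",np.hstack([cv2.resize(a[70:270,120:400],(560,400)),cv2.resize(b[150:300,225:300],(200,400))]))
E
```

```text
time_s: 30.3
eef_pos: [0.6303, 0.0216, 0.1481]
wrist_force: [0.5, 0.5, 0.5]
opening: 0.705
time_s: 30.88
eef_pos: [0.4808, 0.0444, 0.1719]
wrist_force: [0.4, -0.6, 0.9]
opening: 0.704
scene barrel top 80 [0.6357 0.0275] zmax [0.1129 0.1157]
scene rod top 34 [ 0.4661 -0.2554] zmax [0.1577 0.16  ]
scene pink 206 [ 0.5495 -0.255 ] zmax [0.1048 0.1458]
scene oldc 74 [0.4417 0.0029] zmax [0.04   0.0422]
top barrel top 73 [0.633  0.0236] zmax [0.1149 0.1172]
top rod top 47 [ 0.4621 -0.2604] zmax [0.1604 0.1625]
top pink 132 [ 0.547  -0.2589] zmax [0.1157 0.1511]
top oldc 23 [0.4397 0.0046] zmax [0.0425 0.0445]
```

View pics/final.png

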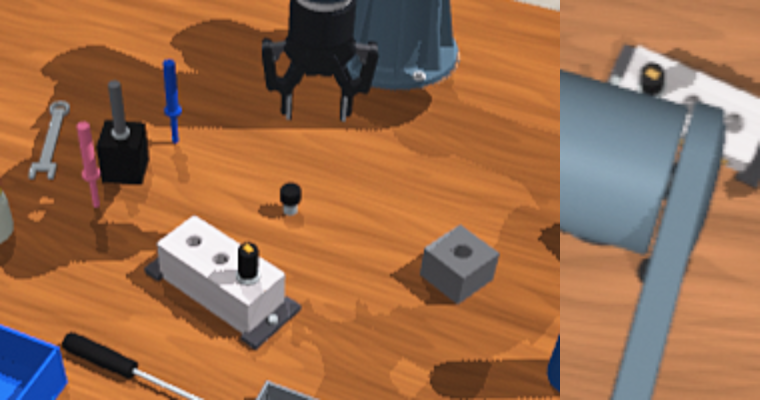

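The cartridge's top is at about z 0.1145 (home is 0.114), the rod is upright in its stand, the bench is undisturbed and the gripper is clear.

```bash
python3 -c '
from h import *
print(ctrl.hand_in())'
```

```text
the job is handed in; nothing more can be done
None
```

The new cartridge is pressed home in the clear bore, the rod is back upright in its stand, and the job is handed in. The hand-in gives no verdict, so what follows rests on my own checks.

**Finding the clear bore:**
- I felt in the end bore nearer the rod stand. The rod stopped 30 mm down, so that one is plugged.
- I did not feel the middle bore. The wrist camera's depth showed its bottom at plug height and the far bore's at full depth.
- In the far bore (about x 0.633, y 0.022) the rod touched bottom at the predicted 46 mm, reading about 6 N.

**Fitting the cartridge:** It went in with 3–4 N and seated at about 18 N. The tool height then was 0.0377 m, against 0.0378 m predicted for the flange flat on the block.

**Final checks, about 31 s on the clock:**
- **Cartridge:** its top read 0.1149 m in the top camera and 0.1129 m in the scene camera; home is 0.114 m. The scene camera reads about 2 mm low.
- **Rod:** its top is at 0.160 m, centred on the stand to within the camera error.
- **Bench:** the other things look undisturbed in the last picture. I re-measured only the old cartridge; the scene camera gave no sign of a shift, and the top camera's 6 mm was from a partly hidden view.
- **Gripper:** clear of everything.

**What disagreed:** The finger ends looked about 41 mm short of the reported TCP. My first close therefore shut just above the cartridge without touching it, and I repeated it lower. It also means the rod was probably held only near its top end, though it stayed put throughout.

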